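Prop the feed bin's spring flap open and fetch an ingot

ROBOT

A 7-joint arm with a two-finger parallel gripper is mounted at the origin on the work surface; the furniture and walls round the work are solid. World frame = base frame: x ahead of the robot, y to its left, z up, the work surface at z = 0. Lengths are in m, angles in rad, forces in N, time in s.
With the tool pointing down it reaches from about 0.425 to 0.875 m from the base axis. Payload 4.7 kg.
Tool frame: the origin (TCP) lies where the fingers leave the gripper's body, on its centre line; the fingertips stand 70 mm ahead of it and the grasp point (between the pads) lies 51 mm ahead of it; z points along the fingers, y is the line along which they close (so a half turn about z gives the same grasp; the last joint's range is limited). The gripper opens to 87 mm and grips with 3 to 60 N. Pads are 19 mm wide; open, the fingers measure 117 mm over their backs; the gripper's body (75 mm by 190 mm) begins 51 mm behind the grasp point.
Start: joints at [-1.309, 0.321, -0.07, 1.45, 0.023, 1.371, -0.057], TCP at [0.159, 0.63, 0.292] pointing down, gripper open.
Joint ranges: [-2.86, 2.86], [-0.3, 2.09], [-1.38, 1.24], [0.06, 2.45], [-1.56, 4.7], [0.09, 2.05], [-2.69, 2.69]. Speed limits (rad/s): [2.57, 2.57, 3.14, 3.14, 3.14, 3.14, 3.14].

INTERFACE

Orientations are given as a rotation vector (axis times angle).
In Python, from bench import get_state, get_image, get_calibration, close_job gives the robot as it stands.
- The arm moves only by the tool send_rows, never from a script. Its argument "rows" is a list of rows, each an object of numbers: "hand": the finger opening in mm, from 0 to 87; "x", "y", "z": the shift along the world's x, y, z in mm; "roll": the turn about the world's z in degrees. A call has 1 to 10 rows; each row shifts and turns the commanded pose from where the row before left it; what a row does not reach is not made up. A row lasts 1/10 s, in which the tool goes at most 50 mm and 8.59 degrees, less where a joint would pass 70% of its speed; a pose out of reach is approached as far as the arm can. A call is refused whole if a number of a shift passes 50 or a number of a turn 8.59, either way. A call with a gripper value outside its range is refused whole. The fingers move at their own pace and stop on an object; "force" is the grip in N (left out, the last holds). Time passes only in rows, so rows that do not move let the fingers close. It gives the time, the measured TCP pose, the force, the opening and the grip force at its end, in the units of the state.
- get_state(): the state, without advancing time (a new reading comes with each control period).
- get_image(name): name is "scene" or "top"; returns the picture (384x512x3 uint8, blue, green, red); there is no depth.
- get_calibration(name): a dict with "mtx" (3x3 intrinsics, pixels), "D" ([k1, k2, p1, p2, k3] as OpenCV has them; the pictures are not rectified), "world_from_camera" (4x4, takes a point from camera to world coordinates). Camera axes: x right, y down, z forward; pixel columns grow to the right and rows downward; lengths in m; the calibration is good to about 2 mm. A picture is of the moment at which its call begins. get_calibration takes no time and is no camera call.
- close_job(): hands the job in; it is judged then, once.
The state is a dict: "time": time; "joint_positions": joint angles; "qd": joint speeds; "joint_torque": joint torques, N m; "position": TCP position; "tool_rot": TCP orientation; "ft_force": force on the tool from outside, world axes, zero at the start; "torque": the same for the moment, N m; "grip_width": opening from 0.0 (shut) to 1.0 (fully open); "grip_force": force on a finger pad.
Only numpy, scipy, OpenCV 4.12 (cv2) and the standard library are available. Lean on these libraries where they do the work, as an engineer would, in place of code of your own. Each camera call takes 0.05 s, during which the arm holds its last target. There are 200 camera calls.

TASK

The feed bin's flap springs shut by itself: hook the steel post behind the yellow tab, swing the flap open until it stands roughly square to the bin's front, and leave the post standing upright on the bench against the inside of the flap so that it stays open on its own. Then take the brass ingot out of the bin from the front, under its roof, and set it down flat on the middle of the charcoal block, without dropping it. Leave the flap propped open and the post upright.

Things in the scene. Friction and masses are not known exactly. Their poses are not given: they have to be found in the camera images.
- bin: Blue fixed bin 130 deep x 175 wide x 165 mm high, sheet 4 mm, clear roof; front open behind the flap. Origin: centre of its underside, on the bench. x points from the mouth (plane x = -65) into the bin, y along the mouth (walls' outer faces at +-87), z up. The side walls are only 50 high over the front 60 mm. The roof starts at the mouth: reach in from the front, tool tilted 35 to 50 degrees.
- flap (a joint): Angle of the bin's flap about its upright hinge: 0 shut, grows as the flap's free edge swings away from the bin's front, stop at 1.7 rad; a spring shuts it (0.12 N m at 0, 0.21 N m at 1.5 rad; about 1 N at the tab).
- flap_hinge (a point): Point on the flap's upright hinge line, 50 mm above the bench; in the bin's frame at x = -69, y = +85.5 mm. Its axes turn with the flap: y points from the flap's free edge towards the hinge, x from the flap's outer to its inner face, z up.
- flap_tab (a point): Middle of the yellow pull tab; moves with the flap, axes as flap_hinge. Flap: clear panel 4 mm thick, 8 to 100 mm above the bench, reaching 172 mm from the hinge line. Tab: flat strip 4 mm thick in the same plane, 12 to 45 mm above the bench, 169 to 231 mm from the hinge line (this point 203), so it sticks out past the bin's side wall; the bench behind it is free.
- post: Loose round steel post, 36 mm diameter, 140 high, about 0.85 kg, standing upright on the bench; origin at the centre of its underside, z up. Its weight is enough to hold the flap open by friction.
- ingot: Loose brass ingot bar 56 x 20 x 26 mm (x long, y wide, z high), about 0.22 kg, lying on the bin's floor (4 mm above the bench) with its long side pointing roughly into the bin; origin at the centre of its underside.
- charcoal: Black charcoal block, fixed, 66 x 96 mm (x, y) and 32 high; origin at the centre of its underside, flat top at 32 mm.

How it is judged:
By the outcome, as a careful person would: the job done as asked, in the order asked, and still so for the second after the job is handed in, with the robot touching nothing.
It also fails if it takes over 64 s, if anything falls off the work surface, if the arm or the gripper's body presses on something with over 40 N, if the wrist force passes 120 N, or if a joint passes its speed limit or range.

## Working session

There is one attempt and no reset: what is moved stays moved. The work goes in short steps, Python scripts to look and compute and a tool call to move; the robot and the scene stay as the last step left them, time stands still between calls to the robot, and variables do not carry over. Pictures are saved under pics/ and viewed, at most 10 in all, crops included, and the job is handed in when it is done.

Besides the shell and the picture viewer there is one more tool, called after "Request:" as name(argument=value, ...) on one line, values as JSON. send_rows: Moves the arm, as the interface text tells. Its arguments: {"type":"object","properties":{"rows":{"type":"array","items":{"type":"object","properties":{"hand":{"type":"number"},"x":{"type":"number"},"y":{"type":"number"},"z":{"type":"number"},"roll":{"type":"number"}}}},"force":{"type":"number"}},"required":["rows"]}

```bash
mkdir -p pics; cat > h.py <<'E'
import numpy as np, cv2
from bench import *
def snap(n,f):
    im=get_image(n); cv2.imwrite('pics/'+f,im); return im
def ray(n,px):
    c=get_calibration(n); K=np.array(c['mtx']);D=np.array(c['D']);T=np.array(c['world_from_camera'])
    u=cv2.undistortPoints(np.array(px,float).reshape(-1,1,2),K,D).reshape(-1,2)
    d=np.c_[u,np.ones(len(u))]@T[:3,:3].T
    return T[:3,3],d
def atz(n,px,z):
    o,d=ray(n,px); z=np.broadcast_to(z,len(d)); return o+d*((z-o[2])/d[:,2])[:,None]
def proj(n,P):
    c=get_calibration(n); T=np.linalg.inv(np.array(c['world_from_camera']))
    P=np.array(P,float).reshape(-1,3); r=cv2.Rodrigues(T[:3,:3])[0]
    return cv2.projectPoints(P,r,T[:3,3],np.array(c['mtx']),np.array(c['D']))[0].reshape(-1,2)
E
python3 - <<'E'
from h import *
a=snap('scene','s0.png');b=snap('top','t0.png')
for n in('scene','top'):print(n,np.round(get_calibration(n)['world_from_camera'],3).tolist())
s=get_state();print(s)
E
```

```text
scene [[0.017, -0.717, 0.696, -0.472], [-1.0, -0.008, 0.017, -0.027], [-0.006, -0.697, -0.717, 1.0], [0.0, 0.0, 0.0, 1.0]]
top [[-0.386, -0.815, 0.432, -0.028], [-0.922, 0.338, -0.187, 0.215], [0.007, -0.471, -0.882, 1.017], [0.0, 0.0, 0.0, 1.0]]
{'time': 0.1, 'joint_positions': array([-1.30891431,  0.32177025, -0.07008366,  1.45154419,  0.0225551 ,
        1.37082062, -0.05692718]), 'qd': array([-5.40761620e-04, -2.04623509e-05,  1.47063360e-04, -2.50737406e-03,
       -1.84283551e-03, -6.79387793e-05, -7.49308546e-04]), 'joint_torque': array([ 2.21513660e-04, -4.92570448e+01, -4.05428158e-01, -3.13399673e+01,
       -6.41343347e-02,  3.94799060e-02,  7.57484622e-05]), 'position': array([0.15935132, 0.62977349, 0.29126131]), 'tool_rot': array([-3.88214156e-01, -3.11734448e+00,  2.74607851e-03]), 'ft_force': array([-0.59920371,  0.26312622, -0.23887052]), 'torque': array([ 0.00965042, -0.00079319, -0.0012526 ]), 'grip_force': 0.0, 'grip_width': 0.9978925440308465}
```

View pics/s0.png

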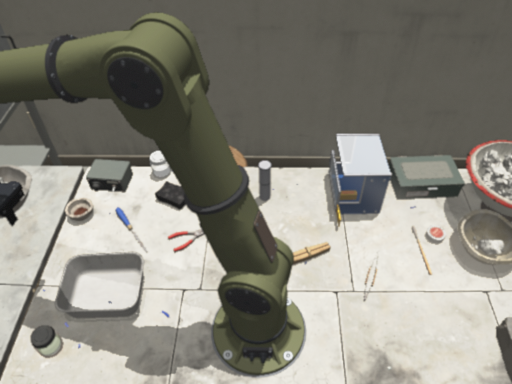

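View pics/t0.png

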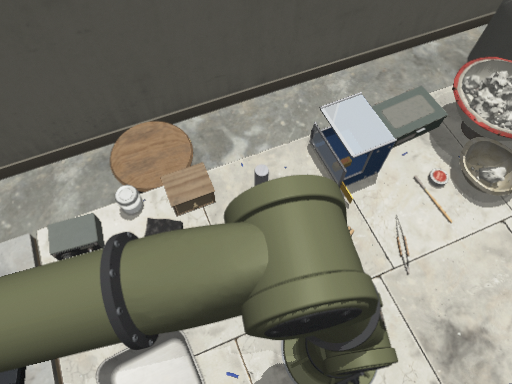

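The scene view shows the blue bin at about (360,175) with its mouth facing +y (image left) and the tab at (338,215). The post is at (264,180) and the charcoal at (172,195). I'll enlarge crops to read exact corners.

```bash
python3 - <<'E'
from h import *
a=cv2.imread('pics/s0.png');b=cv2.imread('pics/t0.png')
c1=cv2.resize(a[125:230,320:400],None,fx=5,fy=5,interpolation=cv2.INTER_CUBIC) #400x525
c2=cv2.resize(b[90:210,300:400],None,fx=4,fy=4,interpolation=cv2.INTER_CUBIC) #400x480
o=np.zeros((525,800,3),np.uint8);o[:,:400]=c1;o[:480,400:]=c2;cv2.imwrite('pics/c1.png',o)
d1=cv2.resize(a[150:215,145:285],None,fx=5,fy=5,interpolation=cv2.INTER_CUBIC)#700x325
d2=cv2.resize(b[155:245,135:285],None,fx=3,fy=3,interpolation=cv2.INTER_CUBIC)#450x270
o=np.zeros((595,700,3),np.uint8);o[:325]=d1;o[325:,:450]=d2;cv2.imwrite('pics/c2.png',o)
E
```

```text
(no output)
```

View pics/c1.png

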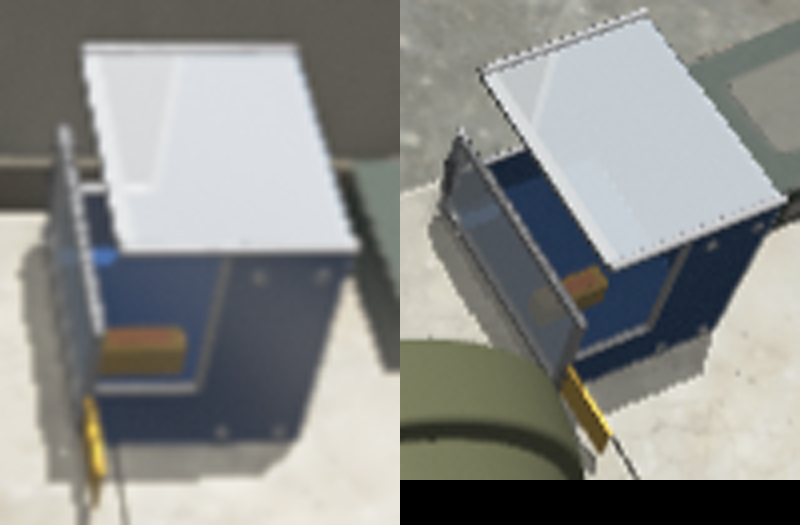

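View pics/c2.png

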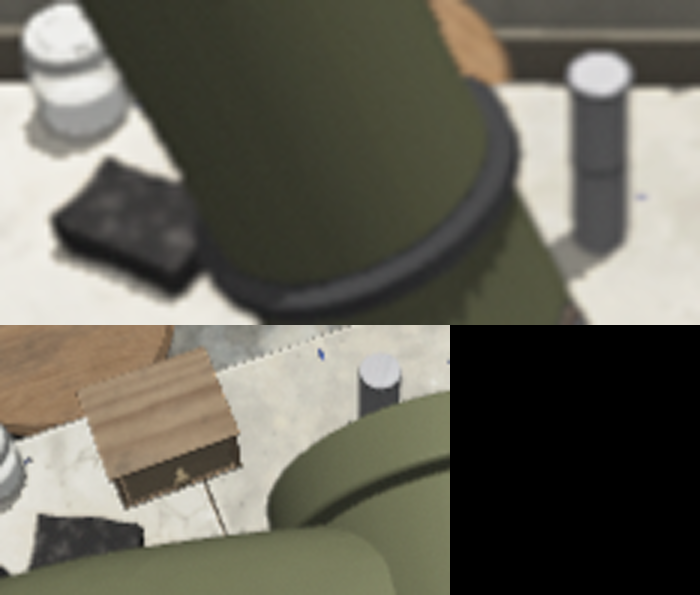

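```bash
python3 - <<'E'
from h import *
np.set_printoptions(precision=4,suppress=True)
S=lambda l:[(x/5+320,y/5+125) for x,y in l]
T=lambda l:[((x-400)/4+300,y/4+90) for x,y in l]
print('roof FL NL NR FR');rs=atz('scene',S([(84,50),(122,250),(357,247),(297,50)]),.165);rt=atz('top',T([(482,70),(615,267),(783,198),(648,12)]),.165)
for r in(rs,rt):print(r[:,:2].tolist(),np.linalg.norm(np.roll(r,-1,0)-r,axis=1),r.mean(0))
S2=lambda l:[(x/5+145,y/5+150) for x,y in l]
T2=lambda l:[(x/3+135,(y-325)/3+155) for x,y in l]
print('post',atz('scene',S2([(599,75)]),.14),atz('top',T2([(380,372)]),.14))
print('char s FAR,LEFT,NEAR',atz('scene',S2([(110,160),(55,218),(178,275)]),.032),'top',atz('top',T2([(36,515),(143,525)]),.032))
print('ingot s',atz('scene',S([(105,328),(182,328),(186,348),(100,350)]),.030),'bot',atz('scene',S([(186,375)]),.004),'top',atz('top',T([(600,268),(607,287),(560,282)]),.030))
print('tab tip s z45/12',atz('scene',S([(96,465)]),.045),'top',atz('top',T([(610,437)]),.045),atz('top',T([(565,366)]),.045))
# fit bin pose to roof corners: bin corners x -65..65,y -87..87
P=np.array([[-65,87],[-65,-87],[65,-87],[65,87]])/1000
for r in(rs,rt,(rs+rt)/2):
    A=P-P.mean(0);B=r[:,:2]-r[:,:2].mean(0);a=np.arctan2((A[:,0]*B[:,1]-A[:,1]*B[:,0]).sum(),(A*B).sum());R=np.array([[np.cos(a),-np.sin(a)],[np.sin(a),np.cos(a)]])
    print('bin',r[:,:2].mean(0),np.degrees(a),'hinge',r[:,:2].mean(0)+R@[-.069,.0855],'tab',r[:,:2].mean(0)+R@[-.069,.0855-.203],'mouth',r[:,:2].mean(0)+R@[-.065,0])
E
```

```text
roof FL NL NR FR
[[0.54521658554326, -0.2244534663181636], [0.37331153560236063, -0.2279466791881795], [0.37723316030418563, -0.3586471890869898], [0.5472858990140914, -0.3543651656497221]] [0.1719 0.1308 0.1701 0.1299] [ 0.4608 -0.2914  0.165 ]
[[0.5450883256805404, -0.22467034692829613], [0.3730138244100776, -0.23017642125343424], [0.3776303740333056, -0.3569656831082888], [0.5468810584098072, -0.35442416337199933]] [0.1722 0.1269 0.1693 0.1298] [ 0.4607 -0.2916  0.165 ]
post [[ 0.4371 -0.0082  0.14  ]] [[ 0.4376 -0.0065  0.14  ]]
char s FAR,LEFT,NEAR [[0.4706 0.3008 0.032 ]
 [0.4205 0.3263 0.032 ]
 [0.3751 0.243  0.032 ]] top [[0.4767 0.3069 0.032 ]
 [0.431  0.222  0.032 ]]
ingot s [[ 0.4415 -0.2423  0.03  ]
 [ 0.442  -0.2899  0.03  ]
 [ 0.4253 -0.2902  0.03  ]
 [ 0.4231 -0.2373  0.03  ]] bot [[ 0.4265 -0.2942  0.004 ]] top [[ 0.4401 -0.2901  0.03  ]
 [ 0.4239 -0.2868  0.03  ]
 [ 0.4407 -0.2574  0.03  ]]
tab tip s z45/12 [[ 0.3197 -0.2224  0.045 ]] top [[ 0.3115 -0.2225  0.045 ]] [[ 0.3717 -0.2206  0.045 ]]
bin [ 0.4608 -0.2914] -88.69226134585072 hinge [ 0.5447 -0.2204] tab [ 0.3417 -0.2251] mouth [ 0.4593 -0.2264]
bin [ 0.4607 -0.2916] -88.62041107399634 hinge [ 0.5445 -0.2205] tab [ 0.3415 -0.2254] mouth [ 0.4591 -0.2266]
bin [ 0.4607 -0.2915] -88.65645903287214 hinge [ 0.5446 -0.2205] tab [ 0.3416 -0.2252] mouth [ 0.4592 -0.2265]
```

Both cameras agree on the bin: centre (0.461, -0.2915), yaw -88.7°. The roof sizes match the given ones. The post is at (0.437, -0.007), the ingot's centre is near (0.433, -0.264), and the charcoal corners are found. Next I move above the post.

Request:
send_rows(rows=[{"x": 40,"y": -25,"roll": 7,"hand": 87},{"x": 40,"y": -25,"roll": 7.2},{"x": 40,"y": -25},{"x": 40,"y": -25},{"x": 40,"y": -25},{"x": 40,"y": -25},{"x": 38,"y": -28},{"y": -46},{"y": -46},{"y": -46}])

```text
schema error: expected keys hand, x, y, z, roll
```

Request:
send_rows(rows=[{"y": -46},{"y": -46},{"y": -46},{"y": -46},{"y": -46},{"y": -46},{"y": -46},{"y": 0},{"y": 0}])

```text
schema error: expected keys hand, x, y, z, roll
```

All keys are needed in every row.

Request:
send_rows(rows=[{"x": 40,"y": -25,"z": 0,"roll": 7,"hand": 87},{"x": 40,"y": -25,"z": 0,"roll": 7,"hand": 87},{"x": 40,"y": -25,"z": 0,"roll": 0,"hand": 87},{"x": 40,"y": -25,"z": 0,"roll": 0,"hand": 87},{"x": 40,"y": -25,"z": 0,"roll": 0,"hand": 87},{"x": 40,"y": -25,"z": 0,"roll": 0,"hand": 87},{"x": 38,"y": -28,"z": 0,"roll": 0,"hand": 87},{"x": 0,"y": -46,"z": 0,"roll": 0,"hand": 87},{"x": 0,"y": -46,"z": 0,"roll": 0,"hand": 87},{"x": 0,"y": -46,"z": 0,"roll": 0,"hand": 87}])

```text
time: 1.1
position: [0.4374, 0.312, 0.2914]
tool_rot: [-0.006, -3.141, 0.001]
ft_force: [0.6, -0.7, 0.6]
grip_width: 0.999
grip_force: 0.0
```

Request:
send_rows(rows=[{"x": 0,"y": -46,"z": 0,"roll": 0,"hand": 87},{"x": 0,"y": -46,"z": 0,"roll": 0,"hand": 87},{"x": 0,"y": -46,"z": 0,"roll": 0,"hand": 87},{"x": 0,"y": -46,"z": 0,"roll": 0,"hand": 87},{"x": 0,"y": -46,"z": 0,"roll": 0,"hand": 87},{"x": 0,"y": -46,"z": 0,"roll": 0,"hand": 87},{"x": 0,"y": -46,"z": 0,"roll": 0,"hand": 87},{"x": 0,"y": 0,"z": 0,"roll": 0,"hand": 87}])

```text
time: 1.9
position: [0.437, -0.0145, 0.2924]
tool_rot: [0.022, 3.141, -0.002]
ft_force: [0.5, 1.4, -0.0]
grip_width: 0.997
grip_force: 0.0
```

```bash
cat >> h.py <<'E'
from scipy.spatial.transform import Rotation as Ro
np.set_printoptions(precision=4,suppress=True)
def st():
    s=get_state();R=Ro.from_rotvec(s['tool_rot']).as_matrix();p=s['position']
    print('t',round(s['time'],2),'p',p,'gp',p+.051*R[:,2],'tip',p+.07*R[:,2],'\n ty',R[:,1],'tz',R[:,2],'q',s['joint_positions'],'F',s['ft_force'],'grip',s['grip_width']*87,s['grip_force'])
E
python3 - <<'E'
from h import *
st()
E
```

```text
t 1.9 p [ 0.437  -0.0145  0.2924] gp [ 0.437  -0.0145  0.2414] tip [ 0.437  -0.0146  0.2224] 
 ty [ 0.0138  0.9999 -0.001 ] tz [ 0.0004 -0.001  -1.    ] q [-0.5178 -0.1694  0.4416  1.9578  0.0752  1.3376  1.4579] F [ 0.5238  1.3964 -0.0012] grip 86.7521092059607 0.0
```

Request:
send_rows(rows=[{"x": 0,"y": 7,"z": 0,"roll": 0,"hand": 87},{"x": 0,"y": 0,"z": -20,"roll": 0,"hand": 87},{"x": 0,"y": 0,"z": -30,"roll": 0,"hand": 87},{"x": 0,"y": 0,"z": -30,"roll": 0,"hand": 87},{"x": 0,"y": 0,"z": -30,"roll": 0,"hand": 87},{"x": 0,"y": 0,"z": -7,"roll": 0,"hand": 87},{"x": 0,"y": 0,"z": 0,"roll": 0,"hand": 87}])

```text
time: 2.6
position: [0.4367, 0.0005, 0.1744]
tool_rot: [-0.002, -3.139, 0.001]
ft_force: [0.4, 0.5, 0.1]
grip_width: 0.997
grip_force: 0.0
```

```bash
python3 - <<'E'
from h import *
st()
E
```

```text
t 2.6 p [0.4367 0.0005 0.1744] gp [0.4366 0.0005 0.1234] tip [0.4365 0.0004 0.1044] 
 ty [ 0.0012  1.     -0.0006] tz [-0.0028 -0.0006 -1.    ] q [-0.5234 -0.0528  0.4534  2.1118  0.0267  1.0803  1.4864] F [0.4143 0.4949 0.0881] grip 86.77228026694257 0.0
```

Request:
send_rows(force=40, rows=[{"x": 0,"y": -8,"z": 1,"roll": 0,"hand": 87},{"x": 0,"y": 0,"z": 0,"roll": 0,"hand": 50},{"x": 0,"y": 0,"z": 0,"roll": 0,"hand": 30},{"x": 0,"y": 0,"z": 0,"roll": 0,"hand": 30},{"x": 0,"y": 0,"z": 0,"roll": 0,"hand": 30},{"x": 0,"y": 0,"z": 0,"roll": 0,"hand": 30},{"x": 0,"y": 0,"z": 0,"roll": 0,"hand": 30},{"x": 0,"y": 0,"z": 0,"roll": 0,"hand": 30}])

```text
time: 3.4
position: [0.4374, -0.0088, 0.1763]
tool_rot: [-0.005, -3.142, -0.0]
ft_force: [0.5, -0.1, 0.4]
grip_width: 0.45
grip_force: 0.0
```

```bash
python3 - <<'E'
from h import *
st()
E
```

```text
t 3.4 p [ 0.4374 -0.0088  0.1763] gp [ 0.4374 -0.0088  0.1253] tip [ 0.4374 -0.0088  0.1063] 
 ty [0.0034 1.     0.0001] tz [-0.0001  0.0001 -1.    ] q [-0.5139 -0.0561  0.4647  2.1102  0.0284  1.0818  1.5043] F [ 0.5023 -0.0899  0.4369] grip 39.191082786104964 0.0
```

Request:
send_rows(rows=[{"x": 0,"y": 0,"z": 0,"roll": 0,"hand": 30},{"x": 0,"y": 0,"z": 0,"roll": 0,"hand": 30},{"x": 0,"y": 0,"z": 0,"roll": 0,"hand": 30},{"x": 0,"y": 0,"z": 15,"roll": 0,"hand": 30},{"x": 0,"y": 0,"z": 25,"roll": 0,"hand": 30},{"x": -6,"y": -30,"z": 22,"roll": 0,"hand": 30},{"x": -8,"y": -35,"z": 0,"roll": 0,"hand": 30},{"x": -8,"y": -35,"z": 0,"roll": 0,"hand": 30},{"x": -10,"y": -30,"z": 0,"roll": 0,"hand": 30},{"x": 0,"y": 0,"z": 0,"roll": 0,"hand": 30}])

```text
time: 4.4
position: [0.4024, -0.1436, 0.2368]
tool_rot: [-0.017, -3.138, 0.003]
ft_force: [0.1, 0.6, -7.8]
grip_width: 0.406
grip_force: 40.0
```

```bash
python3 - <<'E'
from h import *
st()
E
```

```text
t 4.4 p [ 0.4024 -0.1436  0.2368] gp [ 0.4022 -0.1437  0.1858] tip [ 0.4021 -0.1438  0.1668] 
 ty [ 0.011   0.9999 -0.0017] tz [-0.004  -0.0016 -1.    ] q [-0.3944 -0.1749  0.6188  2.0601  0.1099  1.2299  1.7398] F [ 0.1399  0.5723 -7.8437] grip 35.28229321810833 39.99868220183998
```

Request:
send_rows(rows=[{"x": -18,"y": -22,"z": 0,"roll": 0,"hand": 30},{"x": -18,"y": -22,"z": 0,"roll": 0,"hand": 30},{"x": 0,"y": 0,"z": 0,"roll": 0,"hand": 30}])

```text
time: 4.7
position: [0.3659, -0.1855, 0.2366]
tool_rot: [-0.013, -3.137, 0.0]
ft_force: [2.1, 0.2, -7.5]
grip_width: 0.407
grip_force: 40.0
```

```bash
python3 - <<'E'
from h import *
st()
E
```

```text
t 4.7 p [ 0.3659 -0.1855  0.2366] gp [ 0.3656 -0.1855  0.1856] tip [ 0.3655 -0.1855  0.1666] 
 ty [ 0.0086  1.     -0.    ] tz [-0.0048  0.     -1.    ] q [-0.3397 -0.2374  0.6619  2.0946  0.1547  1.2438  1.8199] F [ 2.1442  0.1709 -7.5456] grip 35.44310020880769 39.999047527089715
```

Request:
send_rows(rows=[{"x": -20,"y": -14,"z": 0,"roll": 0,"hand": 30},{"x": 0,"y": -25,"z": 0,"roll": 0,"hand": 30},{"x": 0,"y": -28,"z": 0,"roll": 0,"hand": 30},{"x": 0,"y": 0,"z": 0,"roll": 0,"hand": 30}])

```text
time: 5.1
position: [0.3483, -0.2532, 0.2378]
tool_rot: [-0.014, -3.14, 0.004]
ft_force: [-0.1, -0.2, -8.1]
grip_width: 0.398
grip_force: 40.0
```

```bash
python3 - <<'E'
from h import *
st()
E
```

```text
t 5.1 p [ 0.3483 -0.2532  0.2378] gp [ 0.3482 -0.2534  0.1868] tip [ 0.3482 -0.2534  0.1678] 
 ty [ 0.0087  1.     -0.0026] tz [-0.0011 -0.0026 -1.    ] q [-0.2807 -0.2043  0.7703  2.0583  0.1532  1.2344  1.9903] F [-0.0612 -0.2249 -8.1327] grip 34.666563740667314 39.99848574399948
```

Request:
send_rows(rows=[{"x": -2,"y": 0,"z": -25,"roll": 0,"hand": 30},{"x": 0,"y": 0,"z": -25,"roll": 0,"hand": 30},{"x": 0,"y": 0,"z": -7,"roll": 0,"hand": 30},{"x": 0,"y": 0,"z": 0,"roll": 0,"hand": 30}])

```text
time: 5.5
position: [0.3463, -0.2488, 0.1799]
tool_rot: [-0.005, -3.138, -0.002]
ft_force: [0.1, -0.4, -6.5]
grip_width: 0.401
grip_force: 40.0
```

```bash
python3 - <<'E'
from h import *
st()
# arc: flap frame; post centre on inner side of flap at distance r from hinge, offset 20 mm (2 + 18) 
h=np.array([.5446,-.2205]);a0=np.radians(-88.65)
for r in(.185,.197):
  for th in np.radians([0,-8,10,20,30,40,50,60,70,80,90,95,100]):
    # closed: flap inner dir = bin x; flap toward hinge = bin y; opening: free edge swings to -binx => free dir -y rotates toward -x: clockwise (neg) rotation
    f=lambda a:np.array([np.cos(a),np.sin(a)])
    inner=f(a0-th); free=-f(a0-th+np.pi/2)
    c=h+r*free+.020*inner
    print(r,round(np.degrees(th)),c,round(np.linalg.norm(c),3))
E
```

```text
t 5.5 p [ 0.3463 -0.2488  0.1799] gp [ 0.3461 -0.2488  0.1289] tip [ 0.3461 -0.2488  0.1099] 
 ty [0.0032 1.     0.001 ] tz [-0.0041  0.0011 -1.    ] q [-0.2881 -0.1311  0.8121  2.1359  0.1078  1.1026  2.0382] F [ 0.1138 -0.3891 -6.5279] grip 34.89140018291545 39.99894825741649
0.185 0 [ 0.3601 -0.2449] 0.435
0.185 -8 [ 0.3653 -0.2703] 0.454
0.185 10 [ 0.3587 -0.2124] 0.417
0.185 20 [ 0.3629 -0.1803] 0.405
0.185 30 [ 0.3727 -0.1494] 0.401
0.185 40 [ 0.3876 -0.1206] 0.406
0.185 50 [ 0.4074 -0.0948] 0.418
0.185 60 [ 0.4313 -0.0729] 0.437
0.185 70 [ 0.4586 -0.0555] 0.462
0.185 80 [ 0.4886 -0.0431] 0.49
0.185 90 [ 0.5202 -0.036 ] 0.521
0.185 95 [ 0.5364 -0.0346] 0.538
0.185 100 [ 0.5527 -0.0346] 0.554
0.197 0 [ 0.3481 -0.2451] 0.426
0.197 -8 [ 0.3535 -0.2722] 0.446
0.197 10 [ 0.3468 -0.2106] 0.406
0.197 20 [ 0.3515 -0.1765] 0.393
0.197 30 [ 0.3621 -0.1436] 0.39
0.197 40 [ 0.3783 -0.1131] 0.395
0.197 50 [ 0.3994 -0.0858] 0.409
0.197 60 [ 0.425  -0.0627] 0.43
0.197 70 [ 0.4543 -0.0443] 0.456
0.197 80 [ 0.4862 -0.0313] 0.487
0.197 90 [ 0.52  -0.024] 0.521
0.197 95 [ 0.5372 -0.0226] 0.538
0.197 100 [ 0.5545 -0.0227] 0.555
```

Request:
send_rows(rows=[{"x": 0,"y": 15,"z": 0,"roll": 0,"hand": 30},{"x": 4,"y": 28,"z": 0,"roll": 0,"hand": 30},{"x": 17,"y": 20,"z": 0,"roll": 0,"hand": 30},{"x": 18,"y": 20,"z": 0,"roll": 0,"hand": 30},{"x": 13,"y": 23,"z": 0,"roll": 0,"hand": 30},{"x": 12,"y": 22,"z": 0,"roll": 0,"hand": 30},{"x": 0,"y": 0,"z": 0,"roll": 0,"hand": 30}])

```text
time: 6.2
position: [0.414, -0.1184, 0.1826]
tool_rot: [-0.004, 3.139, 0.001]
ft_force: [-0.8, -0.1, -7.1]
grip_width: 0.406
grip_force: 40.0
```

```bash
python3 - <<'E'
from h import *
st();a=snap('scene','s1.png');b=snap('top','t1.png')
o=np.hstack([cv2.resize(a[100:260,260:420],(400,400),interpolation=2),cv2.resize(b[80:240,230:390],(400,400),interpolation=2)]);cv2.imwrite('pics/c3.png',o)
E
```

```text
t 6.2 p [ 0.414  -0.1184  0.1826] gp [ 0.4141 -0.1184  0.1316] tip [ 0.4142 -0.1184  0.1126] 
 ty [-0.0022  1.      0.0005] tz [ 0.0029  0.0005 -1.    ] q [-0.4186 -0.099   0.6142  2.1235  0.0628  1.0972  1.7378] F [-0.8478 -0.1346 -7.1485] grip 35.28061863165279 39.999742386862636
```

View pics/c3.png

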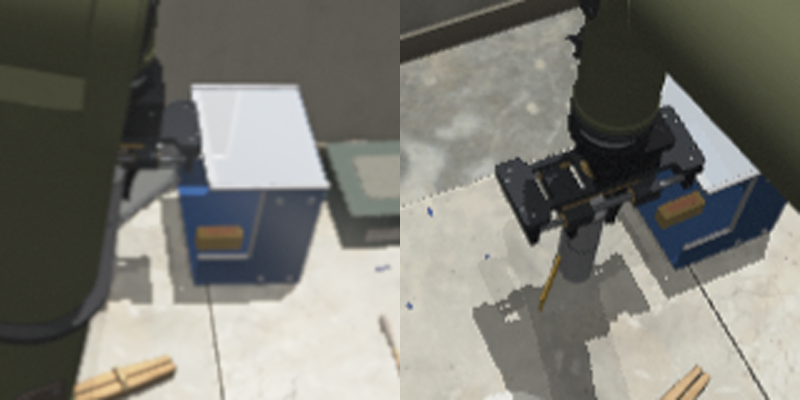

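The flap has swung open ahead of the post, with the yellow tab at right-hand crop pixel (548,282) just left of the post. The gripper's 190 mm body runs along the closing direction. I'll continue the arc to about 97°.

Request:
send_rows(rows=[{"x": 13,"y": 22,"z": 0,"roll": 0,"hand": 30},{"x": 13,"y": 22,"z": 0,"roll": 0,"hand": 30},{"x": 20,"y": 16,"z": 0,"roll": 0,"hand": 30},{"x": 20,"y": 14,"z": 0,"roll": 0,"hand": 30},{"x": 20,"y": 7,"z": 0,"roll": 0,"hand": 30},{"x": 20,"y": 3,"z": 0,"roll": 0,"hand": 30},{"x": 22,"y": 1,"z": 0,"roll": 0,"hand": 30},{"x": 0,"y": 0,"z": 0,"roll": 0,"hand": 30}])

```text
time: 7.1
position: [0.5411, -0.0371, 0.1815]
tool_rot: [0.005, 3.141, -0.002]
ft_force: [-1.4, 0.3, -6.7]
grip_width: 0.405
grip_force: 40.0
```

```bash
python3 - <<'E'
from h import *
st()
E
```

```text
t 7.1 p [ 0.5411 -0.0371  0.1815] gp [ 0.5411 -0.0371  0.1305] tip [ 0.5411 -0.0371  0.1115] 
 ty [ 0.0035  1.     -0.0013] tz [ 0.0004 -0.0013 -1.    ] q [-0.4777  0.1903  0.5509  1.8741 -0.1095  1.1067  1.6816] F [-1.3793  0.2793 -6.747 ] grip 35.19216887803415 40.00138169154525
```

Request:
send_rows(rows=[{"x": 0,"y": 0,"z": -3,"roll": 0,"hand": 30},{"x": 0,"y": 0,"z": -2,"roll": 0,"hand": 30},{"x": 0,"y": 0,"z": -1,"roll": 0,"hand": 30},{"x": 0,"y": 0,"z": 0,"roll": 0,"hand": 30}])

```text
time: 7.5
position: [0.5393, -0.0373, 0.1765]
tool_rot: [0.006, 3.141, 0.001]
ft_force: [-3.0, -0.7, 3.3]
grip_width: 0.401
grip_force: 40.0
```

Request:
send_rows(rows=[{"x": 0,"y": 0,"z": 0,"roll": 0,"hand": 40},{"x": 0,"y": 0,"z": 0,"roll": 0,"hand": 55},{"x": 0,"y": 0,"z": 0,"roll": 0,"hand": 75},{"x": 0,"y": 0,"z": 0,"roll": 0,"hand": 75},{"x": 0,"y": 0,"z": 20,"roll": 0,"hand": 75},{"x": 0,"y": 0,"z": 40,"roll": 0,"hand": 75},{"x": 0,"y": 0,"z": 50,"roll": 0,"hand": 75},{"x": 0,"y": 0,"z": 50,"roll": 0,"hand": 75}])

```text
time: 8.3
position: [0.5392, -0.0368, 0.3368]
tool_rot: [-0.006, -3.141, 0.0]
ft_force: [1.5, 0.3, 0.0]
grip_width: 0.857
grip_force: 0.0
```

```bash
python3 - <<'E'
from h import *
st();a=snap('scene','s2.png');b=snap('top','t2.png')
E
```

```text
t 8.3 p [ 0.5392 -0.0368  0.3368] gp [ 0.5391 -0.0368  0.2858] tip [ 0.5391 -0.0368  0.2668] 
 ty [ 0.0035  1.     -0.    ] tz [-0.0003 -0.     -1.    ] q [-0.5094  0.0642  0.5581  1.6748 -0.0344  1.4127  1.6204] F [1.4818 0.264  0.0436] grip 74.58021876837843 0.0
```

Post released; the flap check comes from this picture later. The rows offer only roll, so I test whether running up to the wrist's limit leaves a persistent tilt, in free air above the work.

Request:
send_rows(rows=[{"x": 0,"y": 0,"z": 50,"roll": 0,"hand": 75},{"x": 0,"y": 0,"z": 50,"roll": 0,"hand": 75},{"x": 0,"y": 0,"z": 50,"roll": 0,"hand": 75},{"x": 0,"y": 0,"z": 50,"roll": 0,"hand": 75},{"x": 0,"y": 0,"z": 50,"roll": 0,"hand": 75},{"x": 0,"y": 0,"z": 50,"roll": 0,"hand": 75},{"x": 0,"y": 0,"z": 50,"roll": 0,"hand": 75},{"x": 0,"y": 0,"z": 50,"roll": 0,"hand": 75}])

```text
time: 9.2
position: [0.5298, -0.0357, 0.6804]
tool_rot: [0.003, 3.077, -0.005]
ft_force: [0.5, 0.4, -0.3]
grip_width: 0.864
grip_force: 0.0
```

```bash
python3 - <<'E'
from h import *
st()
a=cv2.imread('pics/s2.png');b=cv2.imread('pics/t2.png')
o=np.hstack([cv2.resize(a[100:260,220:380],(400,400),interpolation=2),cv2.resize(b[80:240,230:390],(400,400),interpolation=2)]);cv2.imwrite('pics/c4.png',o)
E
```

```text
t 9.2 p [ 0.5298 -0.0357  0.6804] gp [ 0.5331 -0.0358  0.6295] tip [ 0.5343 -0.0359  0.6106] 
 ty [ 0.0019  1.     -0.0033] tz [ 0.0648 -0.0034 -0.9979] q [-0.271   0.1554  0.3736  0.8787 -0.067   2.0521  1.6327] F [ 0.5057  0.4332 -0.314 ] grip 75.12671925029021 0.0
```

View pics/c4.png

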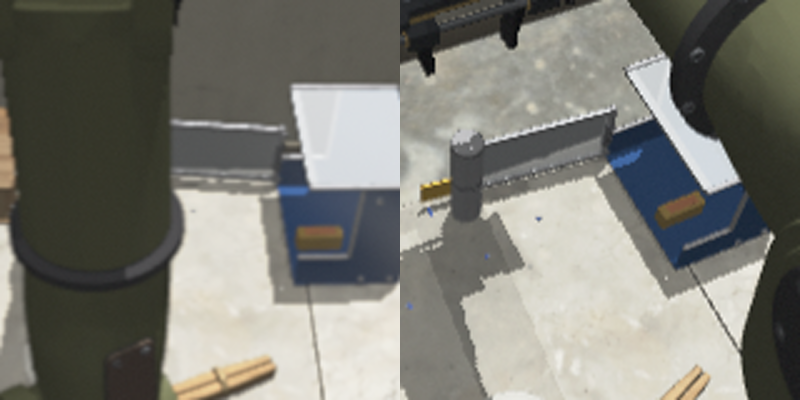

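The flap stands square and is propped, with the post at right-crop (467,175) upright against the inside of the flap. The ingot is visible inside the bin at (681,210). A tilt has started to appear, so I continue and test whether it persists.

Request:
send_rows(rows=[{"x": 0,"y": 0,"z": 40,"roll": 0,"hand": 75},{"x": 0,"y": 0,"z": 40,"roll": 0,"hand": 75},{"x": 0,"y": 0,"z": 40,"roll": 0,"hand": 75},{"x": 0,"y": 0,"z": 0,"roll": 0,"hand": 75}])

```text
time: 9.6
position: [0.5126, -0.035, 0.729]
tool_rot: [0.004, 2.977, -0.015]
ft_force: [1.0, 0.1, 0.4]
grip_width: 0.861
grip_force: 0.0
```

```bash
python3 - <<'E'
from h import *
st()
E
```

```text
t 9.6 p [ 0.5126 -0.035   0.729 ] gp [ 0.5209 -0.0356  0.6787] tip [ 0.524  -0.0358  0.66  ] 
 ty [ 0.0033  0.9999 -0.0097] tz [ 0.1639 -0.0101 -0.9864] q [-0.3711  0.116   0.4783  0.8197 -0.0673  2.0528  1.6322] F [0.9623 0.0935 0.3711] grip 74.9205881016479 0.0
```

Request:
send_rows(rows=[{"x": 0,"y": 0,"z": -40,"roll": 0,"hand": 75},{"x": 0,"y": 0,"z": -40,"roll": 0,"hand": 75},{"x": 0,"y": 0,"z": 0,"roll": 0,"hand": 75}])

```text
time: 9.9
position: [0.5133, -0.0338, 0.6368]
tool_rot: [0.001, 3.0, -0.015]
ft_force: [0.1, 1.5, -0.1]
grip_width: 0.862
grip_force: 0.0
```

```bash
python3 - <<'E'
from h import *
st()
E
```

```text
t 9.9 p [ 0.5133 -0.0338  0.6368] gp [ 0.5205 -0.0343  0.5863] tip [ 0.5232 -0.0345  0.5675] 
 ty [ 0.0013  0.9999 -0.0101] tz [ 0.1408 -0.0102 -0.99  ] q [-0.4252 -0.0017  0.4362  1.139   0.0098  1.8628  1.5847] F [ 0.0682  1.4654 -0.1221] grip 74.97294126948027 0.0
```

The tilt persists (about 8.5° kept), so I accumulate more of it the same way.

Request:
send_rows(rows=[{"x": 0,"y": 0,"z": 50,"roll": 0,"hand": 75},{"x": 0,"y": 0,"z": 50,"roll": 0,"hand": 75},{"x": 0,"y": 0,"z": 50,"roll": 0,"hand": 75},{"x": 0,"y": 0,"z": 50,"roll": 0,"hand": 75},{"x": 0,"y": 0,"z": 50,"roll": 0,"hand": 75},{"x": 0,"y": 0,"z": 50,"roll": 0,"hand": 75},{"x": 0,"y": 0,"z": 50,"roll": 0,"hand": 75},{"x": 0,"y": 0,"z": 50,"roll": 0,"hand": 75}])

```text
time: 10.7
position: [0.4819, -0.0321, 0.8468]
tool_rot: [0.002, 2.72, -0.038]
ft_force: [-0.3, 0.2, -0.3]
grip_width: 0.86
grip_force: 0.0
```

```bash
python3 - <<'E'
from h import *
st()
E
```

```text
t 10.7 p [ 0.4819 -0.0321  0.8468] gp [ 0.5027 -0.0334  0.8003] tip [ 0.5105 -0.034   0.7829] 
 ty [ 0.007   0.9996 -0.0267] tz [ 0.409  -0.0272 -0.9121] q [-0.4869  0.0906  0.6158  0.5899 -0.0818  2.0536  1.6316] F [-0.3271  0.2079 -0.3474] grip 74.83289423748968 0.0
```

Request:
send_rows(rows=[{"x": 0,"y": 0,"z": 50,"roll": 0,"hand": 75},{"x": 0,"y": 0,"z": 50,"roll": 0,"hand": 75},{"x": 0,"y": 0,"z": 50,"roll": 0,"hand": 75},{"x": 0,"y": 0,"z": 50,"roll": 0,"hand": 75},{"x": 0,"y": 0,"z": 50,"roll": 0,"hand": 75},{"x": 0,"y": 0,"z": 0,"roll": 0,"hand": 75}])

```text
time: 11.3
position: [0.4553, -0.031, 0.9302]
tool_rot: [0.003, 2.521, -0.053]
ft_force: [-0.3, 0.4, 0.4]
grip_width: 0.861
grip_force: 0.0
```

```bash
python3 - <<'E'
from h import *
st()
E
```

```text
t 11.3 p [ 0.4553 -0.031   0.9302] gp [ 0.4849 -0.033   0.8887] tip [ 0.4959 -0.0337  0.8732] 
 ty [ 0.014   0.9992 -0.0374] tz [ 0.5806 -0.0386 -0.8133] q [-0.393   0.1091  0.5731  0.3717 -0.1272  2.0536  1.6318] F [-0.3054  0.3692  0.3966] grip 74.91396029662098 0.0
```

Request:
send_rows(rows=[{"x": 0,"y": 0,"z": 50,"roll": 0,"hand": 75},{"x": 0,"y": 0,"z": 50,"roll": 0,"hand": 75},{"x": 0,"y": 0,"z": 50,"roll": 0,"hand": 75},{"x": 0,"y": 0,"z": -50,"roll": 0,"hand": 75},{"x": 0,"y": 0,"z": -50,"roll": 0,"hand": 75},{"x": 0,"y": 0,"z": -50,"roll": 0,"hand": 75},{"x": 0,"y": 0,"z": -50,"roll": 0,"hand": 75},{"x": 0,"y": 0,"z": -50,"roll": 0,"hand": 75},{"x": 0,"y": 0,"z": -50,"roll": 0,"hand": 75}])

```text
time: 12.2
position: [0.4203, -0.0318, 0.8462]
tool_rot: [0.035, 2.431, -0.019]
ft_force: [-0.7, -1.2, 1.8]
grip_width: 0.866
grip_force: 0.0
```

```bash
python3 - <<'E'
from h import *
st()
E
```

```text
t 12.2 p [ 0.4203 -0.0318  0.8462] gp [ 0.4536 -0.033   0.8076] tip [ 0.466  -0.0335  0.7932] 
 ty [ 0.0307  0.9995 -0.0041] tz [ 0.652  -0.0231 -0.7578] q [-0.3589 -0.2955  0.1732  1.0375  0.1881  1.6901  1.4581] F [-0.7479 -1.1634  1.7822] grip 75.31100843383744 0.0
```

Request:
send_rows(rows=[{"x": 20,"y": 0,"z": -10,"roll": 0,"hand": 75},{"x": 20,"y": 0,"z": -20,"roll": 0,"hand": 75},{"x": 15,"y": 0,"z": -30,"roll": -4,"hand": 75},{"x": 10,"y": 0,"z": -40,"roll": -6,"hand": 75},{"x": 5,"y": 0,"z": -40,"roll": -6,"hand": 75},{"x": 0,"y": 0,"z": -40,"roll": -6,"hand": 75}])

```text
time: 12.8
position: [0.5003, -0.0397, 0.6835]
tool_rot: [0.51, 2.393, -0.198]
ft_force: [0.9, -0.9, -0.1]
grip_width: 0.858
grip_force: 0.0
```

```bash
python3 - <<'E'
from h import *
st()
E
```

```text
t 12.8 p [ 0.5003 -0.0397  0.6835] gp [ 0.5303 -0.0535  0.6447] tip [ 0.5415 -0.0587  0.6302] 
 ty [ 0.4105  0.9118 -0.0079] tz [ 0.5885 -0.2716 -0.7615] q [-0.0072 -0.3001 -0.1294  1.4374  0.3275  1.3955  1.0521] F [ 0.8793 -0.9077 -0.065 ] grip 74.6790820328714 0.0
```

Request:
send_rows(rows=[{"x": 5,"y": 0,"z": -15,"roll": -8,"hand": 75},{"x": 0,"y": 0,"z": -25,"roll": -8,"hand": 75},{"x": 0,"y": 0,"z": -30,"roll": -8,"hand": 75},{"x": 0,"y": 0,"z": -35,"roll": -8,"hand": 75},{"x": 0,"y": 0,"z": -35,"roll": -8,"hand": 75}])

```text
time: 13.3
position: [0.5055, -0.0323, 0.544]
tool_rot: [1.313, 2.128, -0.49]
ft_force: [1.3, -0.8, 0.4]
grip_width: 0.861
grip_force: 0.0
```

```bash
python3 - <<'E'
from h import *
st()
E
```

```text
t 13.3 p [ 0.5055 -0.0323  0.544 ] gp [ 0.5201 -0.062   0.5051] tip [ 0.5255 -0.073   0.4907] 
 ty [ 0.8948  0.4465 -0.0058] tz [ 0.2854 -0.582  -0.7615] q [ 0.0788 -0.1402 -0.4003  1.5863  0.643   1.5725  0.1827] F [ 1.2787 -0.788   0.378 ] grip 74.94384736640151 0.0
```

Request:
send_rows(rows=[{"x": -10,"y": -10,"z": -30,"roll": -8,"hand": 75},{"x": -13,"y": -8,"z": -30,"roll": -8,"hand": 75},{"x": -13,"y": -8,"z": -30,"roll": -8,"hand": 75},{"x": -13,"y": -8,"z": -35,"roll": -1,"hand": 65},{"x": -13,"y": -8,"z": -35,"roll": 0,"hand": 60},{"x": -13,"y": -8,"z": -35,"roll": 0,"hand": 60},{"x": 0,"y": 0,"z": -20,"roll": 0,"hand": 60},{"x": 0,"y": 0,"z": 0,"roll": 0,"hand": 60}])

```text
time: 14.1
position: [0.4295, -0.083, 0.327]
tool_rot: [1.78, 1.845, -0.668]
ft_force: [0.5, 0.1, 0.9]
grip_width: 0.687
grip_force: 0.0
```

```bash
python3 - <<'E'
from h import *
st()
a=snap('scene','s5.png');b=snap('top','t5.png')
o=np.hstack([cv2.resize(a[80:240,240:400],(400,400),interpolation=2),cv2.resize(b[60:220,240:400],(400,400),interpolation=2)]);cv2.imwrite('pics/c5.png',o)
E
```

```text
t 14.1 p [ 0.4295 -0.083   0.327 ] gp [ 0.43   -0.1161  0.2882] tip [ 0.4302 -0.1284  0.2737] 
 ty [ 0.9994  0.0311 -0.0127] tz [ 0.0105 -0.6478 -0.7618] q [ 0.1261 -0.0951 -0.4124  1.9773  0.6401  1.4874 -0.3785] F [0.4904 0.0865 0.9328] grip 59.77668010405985 0.0
```

View pics/c5.png

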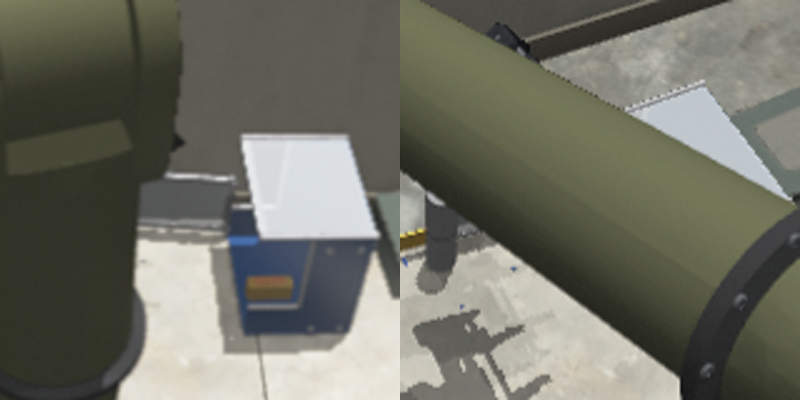

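The arm is in front of the mouth at the approach height. The flap, the post at (437,245) and the ingot (left crop, 247–293 × 276–301) are undisturbed. I'll measure the ingot on this unoccluded view.

```bash
python3 - <<'E'
from h import *
import glob
P=[]
a=cv2.imread('pics/s5.png')[183:208,330:366]
hsv=cv2.cvtColor(cv2.resize(a,None,fx=8,fy=8,interpolation=2),cv2.COLOR_BGR2HSV)
m=((hsv[...,0]<25)&(hsv[...,1]>90)&(hsv[...,2]>50)).astype(np.uint8)
n,l,s,_=cv2.connectedComponentsWithStats(m);k=1+np.argmax(s[1:,4]);print(s[k])
c=max(cv2.findContours((l==k).astype(np.uint8),0,2)[0],key=cv2.contourArea)
h=cv2.approxPolyDP(cv2.convexHull(c),5,True)[:,0]/8+[330-.5,183-.5];print(h)
# model fit: silhouette corners of ingot pose vs hull area overlap
from scipy.optimize import minimize
bm=(l==k)
def mask(p):
    x,y,t=p;R=np.array([[np.cos(t),-np.sin(t)],[np.sin(t),np.cos(t)]])
    Q=np.array([[sx*.028,sy*.010] for sx in(-1,1) for sy in(-1,1)])@R.T+[x,y]
    P=np.vstack([np.c_[Q,np.full(4,z)] for z in(.004,.030)])
    u=((proj('scene',P)-[329.5,182.5])*8).astype(np.float32)
    im=np.zeros(bm.shape,np.uint8);cv2.fillConvexPoly(im,cv2.convexHull(np.int32(u)),1);return im>0
f=lambda p:(mask(p)^bm).sum()/1.0
best=min((minimize(f,[.4325,-.264,-1.57+d],method='Nelder-Mead',options=dict(initial_simplex=np.array([.4325,-.264,-1.57+d])+np.array([[0,0,0],[.006,0,0],[0,.006,0],[0,0,.15]]))) for d in(-.2,0,.2)),key=lambda r:r.fun)
print(best.x,best.fun,bm.sum(),np.degrees(best.x[2]))
E
```

```text
[  72   64  141   67 8448]
[[355.75  191.5  ]
 [356.    193.875]
 [354.625 198.   ]
 [340.125 198.75 ]
 [339.    197.875]
 [338.5   193.5  ]
 [339.375 190.875]
 [354.5   190.625]]
[ 0.4366 -0.2608 -1.7705] 4055.0 8448 -101.43954899245172
```

```bash
python3 - <<'E'
from h import *
a=cv2.imread('pics/s5.png')
for t in(-90,-100,-82):
    x,y=.4325,-.264;r=np.radians(t);R=np.array([[np.cos(r),-np.sin(r)],[np.sin(r),np.cos(r)]])
    Q=np.array([[-.028,.01],[.028,.01],[.028,-.01],[-.028,-.01]])@R.T+[x,y]
    print(t,'top',proj('scene',np.c_[Q,np.full(4,.03)]).round(1).tolist(),'bot',proj('scene',np.c_[Q,np.full(4,.004)]).round(1).tolist())
print(a[186:203,346].tolist());print(a[196,332:364].tolist())
up=cv2.resize(a[183:208,330:366],None,fx=14,fy=14,interpolation=cv2.INTER_CUBIC)
b=cv2.imread('pics/t2.png')[140:185,320:365]
up2=cv2.resize(b,None,fx=6,fy=6,interpolation=cv2.INTER_CUBIC)
o=np.zeros((350,504+270,3),np.uint8);o[:up.shape[0],:504]=up;o[:270,504:]=up2;cv2.imwrite('pics/c6.png',o)
E
```

```text
-90 top [[338.9, 190.4], [357.0, 190.5], [357.9, 195.3], [339.6, 195.1]] bot [[337.9, 196.1], [355.8, 196.2], [356.7, 201.0], [338.6, 200.8]]
-100 top [[339.5, 189.2], [357.7, 191.7], [357.4, 196.4], [339.0, 193.9]] bot [[338.5, 195.0], [356.4, 197.4], [356.2, 202.1], [338.0, 199.6]]
-82 top [[338.7, 191.3], [356.4, 189.6], [358.1, 194.3], [340.3, 196.1]] bot [[337.7, 197.0], [355.1, 195.3], [356.8, 200.0], [339.3, 201.7]]
[[97, 70, 55], [96, 69, 53], [95, 68, 52], [93, 71, 62], [78, 81, 91], [69, 91, 124], [68, 92, 130], [65, 90, 123], [62, 95, 115], [55, 85, 99], [51, 76, 89], [52, 76, 89], [51, 75, 87], [61, 72, 80], [83, 69, 63], [109, 95, 89], [126, 123, 123]]
[[117, 125, 128], [107, 113, 116], [94, 88, 85], [92, 69, 56], [91, 64, 46], [82, 65, 55], [62, 69, 75], [51, 75, 86], [51, 77, 90], [50, 77, 90], [51, 77, 90], [51, 77, 90], [52, 78, 90], [51, 76, 89], [51, 76, 89], [51, 76, 89], [53, 77, 89], [53, 78, 89], [53, 78, 89], [53, 77, 89], [54, 78, 90], [56, 78, 90], [56, 78, 91], [55, 78, 90], [67, 77, 84], [91, 73, 65], [97, 71, 58], [95, 76, 66], [90, 85, 84], [87, 84, 83], [80, 70, 65], [78, 64, 59]]
```

View pics/c6.png

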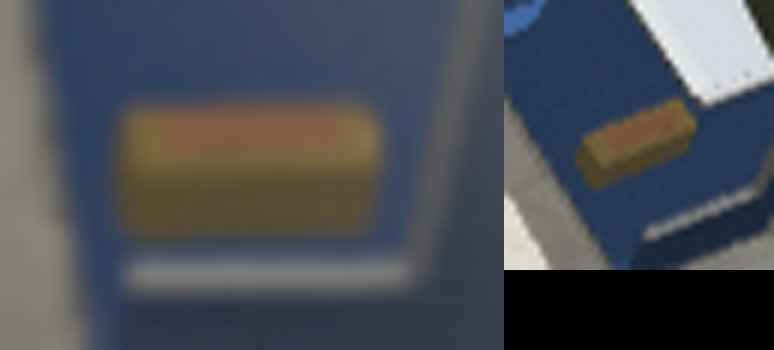

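```bash
python3 - <<'E'
from h import *
p=np.array([(583,133),(683,100),(694,126),(600,165)],float);p=np.c_[(p[:,0]-504)/6+320,p[:,1]/6+140]-.4
r=atz('top',p,.03);print(r[:,:2],r.mean(0))
r=atz('scene',[(338.3,190),(356.5,189.9),(356.8,194.3),(338.5,194.3)],.03);print(r[:,:2],r.mean(0))
E
```

```text
[[ 0.4449 -0.2359]
 [ 0.4429 -0.2898]
 [ 0.4278 -0.2875]
 [ 0.4258 -0.235 ]] [ 0.4354 -0.262   0.03  ]
[[ 0.444  -0.2342]
 [ 0.445  -0.2906]
 [ 0.4265 -0.2891]
 [ 0.4259 -0.233 ]] [ 0.4353 -0.2617  0.03  ]
```

Request:
send_rows(rows=[{"x": 3,"y": -15,"z": -40,"roll": 0,"hand": 60},{"x": 2,"y": -16,"z": -45,"roll": 0,"hand": 60},{"x": 0,"y": -16,"z": -45,"roll": 0,"hand": 60},{"x": 0,"y": -16,"z": -45,"roll": 0,"hand": 60},{"x": 0,"y": 0,"z": 0,"roll": 0,"hand": 60}])

```text
time: 14.7
position: [0.4332, -0.1475, 0.1509]
tool_rot: [1.783, 1.844, -0.672]
ft_force: [-0.5, 0.5, -0.5]
grip_width: 0.687
grip_force: 0.0
```

```bash
python3 - <<'E'
from h import *
st()
E
```

```text
t 14.7 p [ 0.4332 -0.1475  0.1509] gp [ 0.4335 -0.1806  0.112 ] tip [ 0.4336 -0.1929  0.0975] 
 ty [ 0.9995  0.0282 -0.0153] tz [ 0.0066 -0.6478 -0.7617] q [ 0.1773  0.1137 -0.3566  2.1773  0.8174  1.1594 -0.6047] F [-0.5247  0.5283 -0.4682] grip 59.76922771653857 0.0
```

Request:
send_rows(rows=[{"x": 2,"y": -20,"z": -24,"roll": 0,"hand": 60},{"x": 0,"y": -20,"z": -24,"roll": 0,"hand": 60},{"x": 0,"y": -19,"z": -22,"roll": 0,"hand": 60},{"x": 0,"y": 0,"z": 0,"roll": 0,"hand": 60}])

```text
time: 15.1
position: [0.4381, -0.2066, 0.0852]
tool_rot: [1.782, 1.838, -0.665]
ft_force: [-0.8, 1.0, 0.1]
grip_width: 0.688
grip_force: 0.0
```

```bash
python3 - <<'E'
from h import *
st()
E
```

```text
t 15.1 p [ 0.4381 -0.2066  0.0852] gp [ 0.4388 -0.2397  0.0464] tip [ 0.439 -0.252  0.032] 
 ty [ 0.9996  0.0284 -0.0072] tz [ 0.0129 -0.6493 -0.7605] q [ 0.2339  0.238  -0.2817  2.2109  0.9755  1.0022 -0.6891] F [-0.7526  0.9839  0.1236] grip 59.85931281066045 0.0
```

Request:
send_rows(rows=[{"x": -2,"y": -5,"z": -8,"roll": 0,"hand": 60},{"x": -1,"y": -5,"z": -8,"roll": 0,"hand": 60},{"x": 0,"y": 0,"z": 0,"roll": 0,"hand": 60}])

```text
time: 15.4
position: [0.4349, -0.2147, 0.0688]
tool_rot: [1.779, 1.841, -0.662]
ft_force: [-0.6, -0.3, -0.2]
grip_width: 0.69
grip_force: 0.0
```

```bash
python3 - <<'E'
from h import *
st()
E
```

```text
t 15.4 p [ 0.4349 -0.2147  0.0688] gp [ 0.4357 -0.2478  0.0299] tip [ 0.436  -0.2601  0.0155] 
 ty [ 0.9995  0.032  -0.0063] tz [ 0.016  -0.6483 -0.7613] q [ 0.2405  0.265  -0.2686  2.2246  1.0138  0.9691 -0.7204] F [-0.5733 -0.2695 -0.1508] grip 59.98932899743954 0.0
```

Request:
send_rows(force=30, rows=[{"x": 0,"y": -3,"z": -2,"roll": 0,"hand": 60},{"x": 0,"y": 0,"z": 0,"roll": 0,"hand": 40},{"x": 0,"y": 0,"z": 0,"roll": 0,"hand": 25},{"x": 0,"y": 0,"z": 0,"roll": 0,"hand": 12},{"x": 0,"y": 0,"z": 0,"roll": 0,"hand": 12},{"x": 0,"y": 0,"z": 0,"roll": 0,"hand": 12},{"x": 0,"y": 0,"z": 0,"roll": 0,"hand": 12},{"x": 0,"y": 0,"z": 0,"roll": 0,"hand": 12},{"x": 0,"y": 0,"z": 0,"roll": 0,"hand": 12}])

```text
time: 16.3
position: [0.4345, -0.2178, 0.0665]
tool_rot: [1.78, 1.841, -0.662]
ft_force: [-0.2, 1.0, 1.5]
grip_width: 0.227
grip_force: 30.0
```

```bash
python3 - <<'E'
from h import *
st()
E
```

```text
t 16.3 p [ 0.4345 -0.2178  0.0665] gp [ 0.4353 -0.2508  0.0277] tip [ 0.4355 -0.2632  0.0132] 
 ty [ 0.9995  0.0316 -0.0069] tz [ 0.0152 -0.6481 -0.7614] q [ 0.244   0.2695 -0.2647  2.2254  1.0203  0.9632 -0.722 ] F [-0.2341  1.0208  1.5261] grip 19.788426242286423 29.99968049582094
```

Grip is solid at 19.8 mm, which matches the ingot. Lift slightly and retreat along the tool axis.

Request:
send_rows(rows=[{"x": 0,"y": 0,"z": 6,"roll": 0,"hand": 12},{"x": 0,"y": 10,"z": 12,"roll": 0,"hand": 12},{"x": 0,"y": 22,"z": 24,"roll": 0,"hand": 12},{"x": 0,"y": 26,"z": 30,"roll": 0,"hand": 12},{"x": 0,"y": 26,"z": 30,"roll": 0,"hand": 12},{"x": 0,"y": 26,"z": 30,"roll": 0,"hand": 12},{"x": 0,"y": 10,"z": 40,"roll": 0,"hand": 12},{"x": 0,"y": 10,"z": 40,"roll": 0,"hand": 12},{"x": 0,"y": 20,"z": 30,"roll": 0,"hand": 12}])

```text
time: 17.2
position: [0.4343, -0.068, 0.3112]
tool_rot: [1.781, 1.839, -0.66]
ft_force: [1.9, -0.5, -2.2]
grip_width: 0.224
grip_force: 30.0
```

```bash
python3 - <<'E'
from h import *
st()
a=snap('scene','s6.png');b=snap('top','t6.png')
o=np.hstack([cv2.resize(a[140:240,80:240],(400,250),interpolation=2),cv2.resize(b[140:270,100:260],(400,325),interpolation=2)[:250]]);
o2=np.hstack([cv2.resize(a[120:240,240:400],(400,300),interpolation=2),cv2.resize(b[80:200,240:400],(400,300),interpolation=2)]);cv2.imwrite('pics/c7.png',np.vstack([o,o2]))
E
```

```text
t 17.2 p [ 0.4343 -0.068   0.3112] gp [ 0.4351 -0.101   0.2724] tip [ 0.4354 -0.1133  0.2579] 
 ty [ 0.9995  0.0303 -0.0045] tz [ 0.0162 -0.6481 -0.7614] q [ 0.1113 -0.065  -0.4353  1.9841  0.6449  1.4793 -0.437 ] F [ 1.8825 -0.4975 -2.1644] grip 19.522524726005017 29.99905330594629
```

View pics/c7.png

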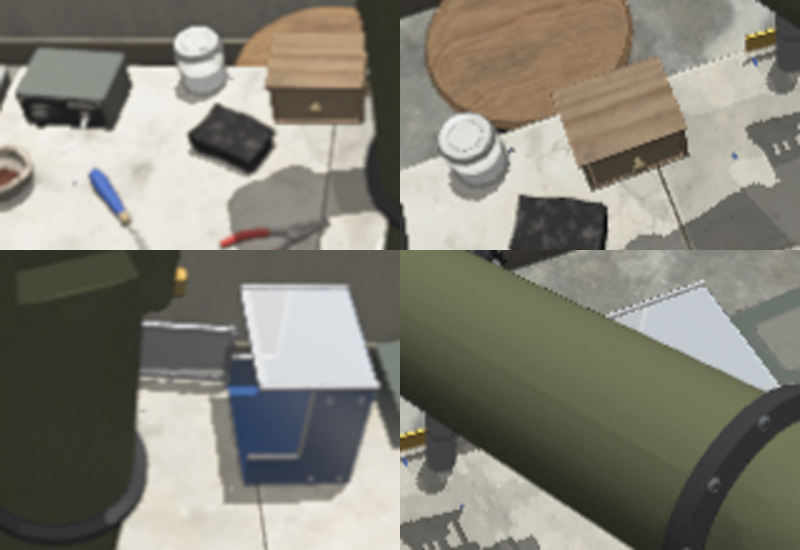

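The bin is empty, the flap and post are unchanged, and the charcoal is fully visible: left crop corners (217,105), (273,130), (249,155), (191,135). I'll fit the charcoal with a silhouette and locate its neighbours.

```bash
python3 - <<'E'
from h import *
from scipy.optimize import minimize
def fit(n,f,box):
    x0,y0,x1,y1=box
    g=cv2.resize(cv2.imread(f)[y0:y1,x0:x1],None,fx=6,fy=6,interpolation=2);bm=g.max(2)<75
    k,l,s,_=cv2.connectedComponentsWithStats(bm.astype(np.uint8));i=1+np.argmax(s[1:,4]);bm=l==i
    print(n,s[i])
    def f(p):
        x,y,t=p;t*=10;R=np.array([[np.cos(t),-np.sin(t)],[np.sin(t),np.cos(t)]])
        Q=np.array([[a*.033,b*.048] for a in(-1,1) for b in(-1,1)])@R.T+[x,y]
        P=np.vstack([np.c_[Q,np.full(4,z)] for z in(0,.032)]);u=(proj(n,P)+.5-[x0,y0])*6
        im=np.zeros(bm.shape,np.uint8);cv2.fillConvexPoly(im,cv2.convexHull(np.int32(u.round())),1);return float(((im>0)^bm).sum())
    r=min((minimize(f,[.424,.274,t],method='Nelder-Mead',options=dict(initial_simplex=np.array([.424,.274,t])+np.array([[0,0,0],[.01,0,0],[0,.01,0],[0,0,.02]]))) for t in(-.055,-.04)),key=lambda r:r.fun)
    print(r.x*[1,1,10*57.3],r.fun,bm.sum())
fit('scene','pics/s6.png',(150,176,195,214));fit('top','pics/t6.png',(140,210,192,262))
S=lambda l:[(x/2.5+80,y/2.5+140) for x,y in l]
print('scene top corners',atz('scene',S([(217,105),(273,130),(249,155),(191,135)]),.032))
print('box base corners',atz('scene',S([(272,122),(364,124)]),0),'jar base',atz('scene',S([(203,90)]),0),'jartop?',atz('scene',S([(198,38)]),.09))
E
```

```text
scene [   35    39   199   160 17358]
[  0.4297   0.2806 -42.4505] 8988.0 17358
top [   26    51   231   164 29540]
[  0.4307   0.2751 -27.7179] 8772.0 29540
scene top corners [[0.4706 0.3014 0.032 ]
 [0.4284 0.2245 0.032 ]
 [0.387  0.2479 0.032 ]
 [0.4188 0.3247 0.032 ]]
box base corners [[0.4722 0.236  0.    ]
 [0.47   0.1178 0.    ]] jar base [[0.5292 0.3358 0.    ]] jartop? [[0.5319 0.3268 0.09  ]]
```

Request:
send_rows(rows=[{"x": 4,"y": 30,"z": 0,"roll": 5,"hand": 12},{"x": 4,"y": 40,"z": 0,"roll": 7,"hand": 12},{"x": 4,"y": 45,"z": 0,"roll": 7,"hand": 12},{"x": 0,"y": 45,"z": 0,"roll": 7,"hand": 12},{"x": 0,"y": 45,"z": 0,"roll": 7,"hand": 12},{"x": 0,"y": 45,"z": 0,"roll": 7,"hand": 12},{"x": -10,"y": 42,"z": 0,"roll": 7,"hand": 12},{"x": -15,"y": 42,"z": 0,"roll": 7,"hand": 12},{"x": -15,"y": 30,"z": 0,"roll": 0,"hand": 12},{"x": 0,"y": 0,"z": 0,"roll": 0,"hand": 12}])

```text
time: 18.3
position: [0.4038, 0.3005, 0.3072]
tool_rot: [0.709, 2.354, -0.269]
ft_force: [-0.2, 0.3, -1.5]
grip_width: 0.226
grip_force: 30.0
```

```bash
python3 - <<'E'
from h import *
st()
E
```

```text
t 18.3 p [0.4038 0.3005 0.3072] gp [0.4311 0.282  0.2683] tip [0.4412 0.2751 0.2537] 
 ty [ 0.5546  0.8321 -0.0067] tz [ 0.5343 -0.3623 -0.7637] q [-0.2658  0.0216 -0.8215  1.9181  0.73    1.3702 -0.3145] F [-0.25    0.2886 -1.4774] grip 19.68126853944347 30.0000416720286
```

Request:
send_rows(rows=[{"x": -7,"y": 0,"z": -30,"roll": 0,"hand": 12},{"x": -7,"y": 1,"z": -40,"roll": 0,"hand": 12},{"x": 0,"y": 0,"z": -40,"roll": 0,"hand": 12},{"x": 0,"y": 0,"z": -40,"roll": 0,"hand": 12},{"x": 0,"y": 0,"z": -30,"roll": 0,"hand": 12},{"x": 0,"y": 0,"z": 0,"roll": 0,"hand": 12}])

```text
time: 18.9
position: [0.391, 0.2936, 0.1234]
tool_rot: [0.717, 2.354, -0.285]
ft_force: [-0.9, -0.6, -1.4]
grip_width: 0.226
grip_force: 30.0
```

```bash
python3 - <<'E'
from h import *
st()
a=snap('scene','s7.png');b=snap('top','t7.png')
o=np.hstack([cv2.resize(a[120:240,100:260],(400,300),interpolation=2),cv2.resize(b[140:260,120:280],(400,300),interpolation=2)]);cv2.imwrite('pics/c8.png',o)
E
```

```text
t 18.9 p [0.391  0.2936 0.1234] gp [0.4179 0.2745 0.0845] tip [0.4279 0.2674 0.07  ] 
 ty [ 0.5626  0.8265 -0.0172] tz [ 0.5264 -0.3742 -0.7635] q [-0.3651  0.3089 -0.8036  2.103   0.9797  1.2416 -0.7274] F [-0.8532 -0.5877 -1.4054] grip 19.62595491202556 30.00015713274479
```

View pics/c8.png

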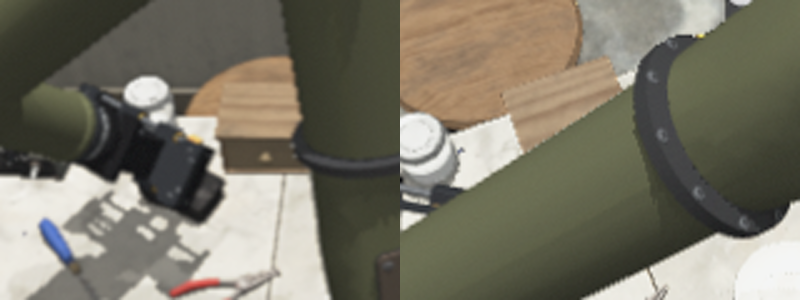

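The gripper comes in over the charcoal from the left with clearance to the jar (left crop 150,95) and the box. Fine positioning now: y +8, then down.

Request:
send_rows(rows=[{"x": 0,"y": 8,"z": -6,"roll": 0,"hand": 12},{"x": 0,"y": 0,"z": -10,"roll": 0,"hand": 12},{"x": 0,"y": 0,"z": -6,"roll": 0,"hand": 12},{"x": 0,"y": 0,"z": 0,"roll": 0,"hand": 12}])

```text
time: 19.4
position: [0.3924, 0.3049, 0.1058]
tool_rot: [0.718, 2.349, -0.275]
ft_force: [0.1, 0.4, -0.9]
grip_width: 0.23
grip_force: 30.0
```

```bash
python3 - <<'E'
from h import *
st()
E
```

```text
t 19.4 p [0.3924 0.3049 0.1058] gp [0.4195 0.286  0.067 ] tip [0.4297 0.279  0.0525] 
 ty [ 0.5618  0.8272 -0.008 ] tz [ 0.5326 -0.3691 -0.7617] q [-0.3963  0.3645 -0.7904  2.0926  1.0234  1.2443 -0.7843] F [ 0.0588  0.3838 -0.9409] grip 20.037909944954947 29.999559824354947
```

Request:
send_rows(rows=[{"x": -3,"y": -3,"z": -5,"roll": 0,"hand": 12},{"x": 0,"y": 0,"z": -3,"roll": 0,"hand": 12},{"x": 0,"y": 0,"z": 0,"roll": 0,"hand": 12}])

```text
time: 19.7
position: [0.3894, 0.3019, 0.0981]
tool_rot: [0.718, 2.348, -0.274]
ft_force: [-0.2, -0.3, -1.8]
grip_width: 0.228
grip_force: 30.0
```

Request:
send_rows(rows=[{"x": 0,"y": 0,"z": -2,"roll": 0,"hand": 12},{"x": 0,"y": 0,"z": 0,"roll": 0,"hand": 12}])

```text
time: 19.9
position: [0.3897, 0.3022, 0.0964]
tool_rot: [0.719, 2.348, -0.273]
ft_force: [-0.2, -0.3, -1.4]
grip_width: 0.229
grip_force: 30.0
```

```bash
python3 - <<'E'
from h import *
st()
E
```

```text
t 19.9 p [0.3897 0.3022 0.0964] gp [0.4169 0.2834 0.0576] tip [0.427  0.2764 0.0431] 
 ty [ 0.5618  0.8272 -0.0067] tz [ 0.5333 -0.3683 -0.7615] q [-0.4023  0.3765 -0.786   2.1054  1.0373  1.236  -0.8087] F [-0.1703 -0.3006 -1.3938] grip 19.88043477127879 29.999409578740597
```

Bottom is about 2 mm above the top. Lower until the force answers.

Request:
send_rows(rows=[{"x": 0,"y": 0,"z": -1,"roll": 0,"hand": 12},{"x": 0,"y": 0,"z": -1,"roll": 0,"hand": 12},{"x": 0,"y": 0,"z": 0,"roll": 0,"hand": 12}])

```text
time: 20.2
position: [0.3896, 0.3022, 0.0944]
tool_rot: [0.719, 2.348, -0.273]
ft_force: [-0.1, -0.4, -2.6]
grip_width: 0.23
grip_force: 30.0
```

Request:
send_rows(rows=[{"x": 0,"y": 0,"z": -0.7,"roll": 0,"hand": 12},{"x": 0,"y": 0,"z": 0,"roll": 0,"hand": 12}])

```text
time: 20.4
position: [0.3896, 0.3023, 0.0941]
tool_rot: [0.719, 2.347, -0.274]
ft_force: [-2.1, 0.0, 1.0]
grip_width: 0.231
grip_force: 30.0
```

Request:
send_rows(rows=[{"x": 0,"y": 0,"z": -0.5,"roll": 0,"hand": 12},{"x": 0,"y": 0,"z": 0,"roll": 0,"hand": 22},{"x": 0,"y": 0,"z": 0,"roll": 0,"hand": 30},{"x": 0,"y": 0,"z": 0,"roll": 0,"hand": 50},{"x": 0,"y": 0,"z": 0,"roll": 0,"hand": 50}])

```text
time: 20.9
position: [0.3897, 0.3022, 0.0932]
tool_rot: [0.719, 2.348, -0.273]
ft_force: [0.1, -1.0, 0.1]
grip_width: 0.443
grip_force: 0.0
```

Request:
send_rows(rows=[{"x": -4,"y": 3,"z": 6,"roll": 0,"hand": 50},{"x": -10,"y": 7,"z": 16,"roll": 0,"hand": 50},{"x": -10,"y": 8,"z": 25,"roll": 0,"hand": 50},{"x": 0,"y": 10,"z": 40,"roll": 0,"hand": 50},{"x": 0,"y": 30,"z": 40,"roll": 0,"hand": 50},{"x": 0,"y": 45,"z": 20,"roll": 0,"hand": 50},{"x": 0,"y": 45,"z": 10,"roll": 0,"hand": 50},{"x": 0,"y": 45,"z": 0,"roll": 0,"hand": 50},{"x": 0,"y": 0,"z": 0,"roll": 0,"hand": 50}])

```text
time: 21.8
position: [0.3637, 0.5002, 0.2481]
tool_rot: [0.715, 2.356, -0.27]
ft_force: [-0.5, -0.0, -0.5]
grip_width: 0.582
grip_force: 0.0
```

```bash
python3 - <<'E'
from h import *
st()
a=snap('scene','s8.png');b=snap('top','t8.png')
# ingot colour mask near charcoal and compare predicted corners
for n,f,i0 in(('scene','s8',a),('top','t8',b)):
    c=proj(n,[[.426,.276,.058]])[0].astype(int);x0,y0=c-25
    g=cv2.resize(i0[y0:y0+50,x0:x0+50],None,fx=6,fy=6,interpolation=2);h=cv2.cvtColor(g,cv2.COLOR_BGR2HSV)
    m=((h[...,0]<28)&(h[...,1]>90)&(h[...,2]>50)).astype(np.uint8)
    k,l,s,cc=cv2.connectedComponentsWithStats(m)
    if k<2: print(n,'none');continue
    i=1+np.argmax(s[1:,4]);px=cc[i]/6-.5+[x0,y0];print(n,px,'at z .048',atz(n,[px],.048),'area',s[i],'box pose',cv2.minAreaRect(np.argwhere(l==i)[:,::-1].astype(np.float32)))
    r=np.radians(-35);R=np.array([[np.cos(r),-np.sin(r)],[np.sin(r),np.cos(r)]])
    Q=np.array([[-.028,.01],[.028,.01],[.028,-.01],[-.028,-.01]])@R.T+[.426,.277]
    u=(np.vstack([proj(n,np.c_[Q,np.full(4,z)]) for z in(.032,.058)])+.5-[x0,y0])*6
    im=np.zeros(m.shape,np.uint8);cv2.fillConvexPoly(im,cv2.convexHull(np.int32(u)),1);print('pred area',im.sum(),'overlap',(im&(l==i)).sum())
# post check: bright top disc near predicted
for n,i0 in(('scene',a),('top',b)):
    p=proj(n,[[.5393,-.0373,.14],[.5393,-.0373,.0]]);print(n,'post px',p.round(1).tolist(),[i0[int(v),int(u)].tolist() for u,v in p])
E
```

```text
t 21.8 p [0.3637 0.5002 0.2481] gp [0.3907 0.4817 0.209 ] tip [0.4008 0.4748 0.1945] 
 ty [ 0.5578  0.8299 -0.0076] tz [ 0.5305 -0.3636 -0.7657] q [-0.6461  0.5211 -0.85    1.5839  0.9701  1.6529 -0.6674] F [-0.5356 -0.0474 -0.4768] grip 50.6115630523402 0.0
scene [170.628  188.9815] at z .048 [[0.4254 0.279  0.048 ]] area [ 100  121  104  104 6226] box pose ((152.11474609375, 168.73770141601562), (63.50628662109375, 115.4892578125), 50.194427490234375)
pred area 7276 overlap 5902
top [163.7877 234.7395] at z .048 [[0.4074 0.278  0.048 ]] area [160 181  20  53 332] box pose ((169.43930053710938, 206.98243713378906), (8.114240646362305, 54.12022018432617), 16.144336700439453)
pred area 8953 overlap 332
scene post px [[274.8, 142.1], [274.4, 174.7]] [[219, 218, 219], [82, 82, 82]]
top post px [[257.2, 136.3], [256.6, 163.8]] [[63, 82, 82], [45, 43, 44]]
```

The scene silhouette matches the ingot lying flat at about (0.425, 0.278), overlapping 95% with the expected shape. The post still shows upright at its spot, and the gripper is clear, so I hand in.

```bash
python3 -c "
from bench import *
print(close_job())"
```

```text
the job is handed in; nothing more can be done
None
```

The flap is propped open with the post upright against its inside, the brass ingot lies flat on the middle of the charcoal block, and the job is handed in at about 22 s of the 64 s. The tool was tilted by running joint 6 to its 2.05 rad limit, where it read up to 2.054. The flap itself was last seen open just after the ingot came out; the post still showed in place at the end.

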